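# Unlock the parts box with the flat-bladed key

### The arm

A 7-joint arm with a two-finger parallel gripper is mounted at the origin on a cart in front of the work surface, level with it; the furniture and walls round the work are solid. World frame = base frame: x ahead of the robot, y to its left, z up, the work surface at z = 0. Lengths are in mm, angles in rad, forces in N, time in s.
With the tool pointing down it reaches from about 400 to 875 mm from the base axis. Payload 4.4 kg.
Tool frame: the origin (TCP) lies midway between the tips of the shut fingers; the grasp point (between the pads) lies 19 mm behind it (ctrl.pinch_z is the distance from the TCP to the grasp point, in mm); z points along the fingers, y is the line along which they close (so a half turn about z gives the same grasp; the last joint's range is limited). The gripper opens to 85 mm and grips with 20 to 120 N. Pads are 22 mm wide; open, the fingers measure 114 mm over their backs; the gripper's body (76 mm by 85 mm) begins 54 mm behind the grasp point. The pads swing forward as they close: fully open they stand 13 mm farther back than shut.
Start: joints at [-1.383, 0.628, 0.038, 1.517, -0.027, 0.996, -0.02], TCP at [163.179, 629.198, 231.313] pointing down, gripper open.
Joint ranges: [-3.06, 3.06], [-0.37, 2.12], [-1.25, 1.32], [0.18, 2.47], [-1.1, 4.24], [0.23, 1.98], [-2.94, 2.94]. Speed limits (rad/s): [2.57, 2.57, 3.14, 3.14, 3.14, 3.14, 3.14].

### API

Orientations are given as [roll, pitch, yaw] about the fixed x, y, z axes, in that order (R = Rz(yaw) Ry(pitch) Rx(roll)).
In Python, from cell import read_state, cams, order, ctrl gives the robot as it stands.
- The arm moves only by the tool move_arm, never from a script. Its argument "targets" is text: rows parted by semicolons, each of 7 numbers parted by spaces: the gripper's target within -1 to 1 (fully open at 1, half-way at 0, shut at -1), then the shift along the tool's x, y, z in cm, then the turn, a rotation vector about the tool's x, y, z in degrees. A call has 1 to 5 rows; each row shifts and turns the commanded pose from where the row before left it, along the tool's axes as they then stand; what a row does not reach is not made up. A row lasts 1/12 s, in which the tool goes at most 41.7 mm and 7.16 degrees, less where a joint would pass 70% of its speed; a pose out of reach is approached as far as the arm can. A call with a gripper value outside its range is refused whole. The fingers move at their own pace and stop on an object; the grip force is fixed at half the most. Time passes only in rows, so rows that do not move let the fingers close. It gives the time, the measured TCP pose, the force, the opening and the grip force at its end, in the units of the state.
- read_state(): the state, without advancing time (a new reading comes with each control period).
- cams.get_image(name): name is "scene" or "top"; returns a dict with "color" (480x640x3 uint8, red, green, blue), "fovy" (degrees; the focal length in pixels is half the picture's height over the tangent of half this angle, whatever the lens; pixels are square), "cx", "cy" (the principal point, pixels), "rvec" (rotation vector, rad) and "tvec" (3), from world to camera coordinates, as OpenCV has them. Camera axes: x right, y down, z forward; pixel columns grow to the right and rows downward; lengths in mm; the calibration is good to about 2 mm. A picture is of the moment at which its call begins. There is no depth.
- order.finish_job(): hands the job in; it is judged then, once.
The state is a dict: "clock": time; "qpos": joint angles; "qd": joint speeds; "tau": joint torques, N m; "eef_pos": TCP position; "tool_rot": TCP orientation; "force": force on the tool from outside, world axes, zero at the start; "torque": the same for the moment, N m; "width": finger opening in mm; "gripper_force": force on a finger pad.
Only numpy, scipy, OpenCV 4.12 (cv2) and the standard library are available. Lean on these libraries where they do the work, as an engineer would, in place of code of your own. Each camera call takes 0.05 s, during which the arm holds its last target. There are 200 camera calls.

### The job

Unlock the grey parts box: take the key with the flat blade and bar-shaped head out of the key stand, push it fully home into the slot of the lock on top of the box, and turn it clockwise (seen from above) by nearly a quarter turn until the drawer springs out. Leave the key standing in the lock, let go of it, and leave the round key where it is in the stand.

Things in the scene. Friction and masses are not known exactly. Their poses are not given: they have to be found in the camera images.
- flat_key_head (a point): Key to use, upright in a hole of a low wooden stand (top 53 mm high). Point: centre of its black bar head, 50 long (x) x 14 thick (y; grip across it) x 34 mm high (z up). Below: neck, 40 mm round collar (underside 35 mm under the point) resting on the stand, flat steel blade 26 (x) x 8 x 28 mm, tip 63 mm under the point; lifts straight up. 55 to 110 g. A half turn makes no difference.
- round_key_head (a point): Wrong key, in the other hole of the stand, 76 mm away (which hole is which varies): same collar, but a round black knob, 36 mm diameter, 34 mm high, and a 22 mm round shank that does not fit the slot. Point: centre of its knob. It stays where it is.
- lock_slot (a point): Centre of the slot's mouth on the square steel lock plate (50 mm, 86 mm above bench) on the fixed grey box (150x150x80 mm). z up, x along slot: 34 x 15 mm, 30 deep, mouth bevelled 4 mm. Key home: collar on plate, head centre 35 mm above. Plate turns clockwise from above, friction 0.06 N m, stop at 1.65 rad, stays put. Bolt clears at 0.8 rad; key play 0.2 rad: turn key 1.3 to 1.45 rad.
- drawer (a joint): Drawer in the box's side that faces the robot, 0 shut, no handle: once the hidden bolt is clear a spring pushes it out to 0.035 m by itself. Not to be pulled.
There are look-alikes about, which are no part of the job. Leave any red look-alike of the part that bears flat_key_head alone.

How it is judged:
By the outcome, as a careful person would: the job done as asked, in the order asked, and still so for the second after the job is handed in, with the robot touching nothing.
It also fails if it takes over 40 s, if anything falls off the work surface, if the arm or the gripper's body presses on something with over 40 N, if the wrist force passes 120 N, or if a joint passes its speed limit or range.

## Working session

There is one attempt and no reset: what is moved stays moved. The work goes in short steps, Python scripts to look and compute and a tool call to move; the robot and the scene stay as the last step left them, time stands still between calls to the robot, and variables do not carry over. Pictures are saved under pics/ and viewed, at most 10 in all, crops included, and the job is handed in when it is done.

Besides the shell and the picture viewer there is one more tool, called after ">>>" by a JSON object that holds its "method" and its "body". move_arm: Moves the arm, as the interface text tells. Its arguments: {"type":"object","properties":{"targets":{"type":"string"}},"required":["targets"]}

```bash
mkdir -p pics; python3 - <<'E'
from cell import read_state,cams,ctrl
import cv2,pickle,numpy as np
d={}
for n in("scene","top"):
    i=cams.get_image(n);d[n]=i;cv2.imwrite(f"pics/{n}0.png",i["color"][:,:,::-1])
    print(n,i["fovy"],i["cx"],i["cy"],i["rvec"],i["tvec"],i.keys())
pickle.dump(d,open("d0.pkl","wb"));print(read_state(),ctrl.pinch_z)
E
```

```text
scene 45.598647626354946 310.0801527304559 241.78382622441174 [ 2.15370068 -0.99622451  0.39771749] [-544.86601999  144.25855515  929.35799108] dict_keys(['color', 'fovy', 'cx', 'cy', 'rvec', 'tvec'])
top 55.1164819357182 316.97662812726946 239.71184841669952 [ 2.23927095 -2.18384203  0.08804507] [-380.21344769  419.40721087  907.13231441] dict_keys(['color', 'fovy', 'cx', 'cy', 'rvec', 'tvec'])
{'clock': 0.1, 'qpos': array([-1.38281154,  0.62925561,  0.03846256,  1.51826509, -0.02703045,
        0.99627919, -0.02006306]), 'qd': array([-0.00063359, -0.00125941,  0.00133778, -0.00346877,  0.00162932,
       -0.00079677,  0.00081159]), 'tau': array([ 2.23655217e-03, -5.64532828e+01,  1.23023920e+00, -1.93974495e+01,
        1.13091938e-02,  5.50427314e-03, -9.65820874e-06]), 'eef_pos': array([163.02821176, 628.6532782 , 230.48100066]), 'tool_rot': array([-3.13990358e+00,  1.92682117e-06,  2.88771390e+00]), 'force': array([ 1.38751889, -0.17155658, -0.12797987]), 'torque': array([ 0.02700016, -0.04989028,  0.03853796]), 'gripper_force': 0.0, 'width': 85.9545515239879} 18.700000000000003
```

View pics/scene0.png

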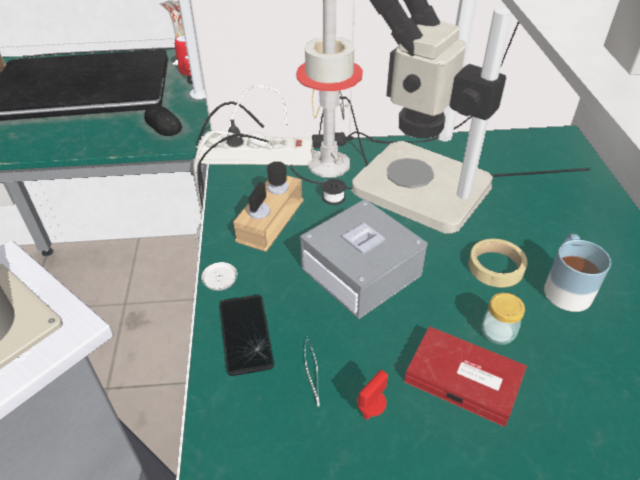

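View pics/top0.png

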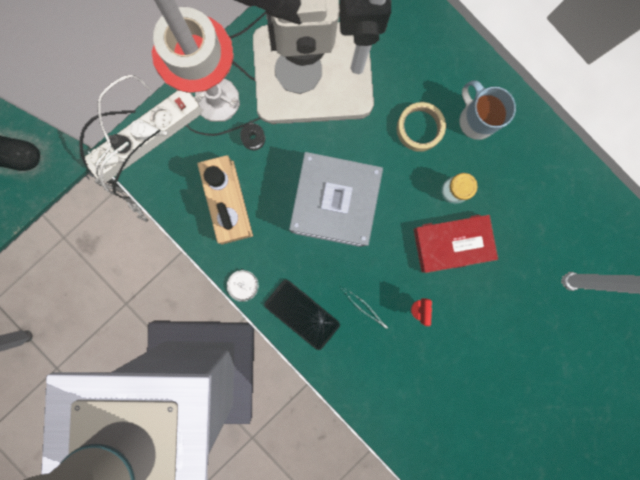

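The top view shows a bar head at about (225,215) (scene (258,195)), a round knob at (214,177) (scene (277,174)) and the red look-alike at (424,312) (scene (374,392)). The black spool at (252,136) could also be mistaken for a key. I choose the bar head in the wooden stand and check it in a close crop. The lock slot is at top (337,198), scene (363,237).

```bash
cat > h.py <<'E'
import numpy as np,cv2
from scipy.optimize import least_squares
def K(i):
    f=i["color"].shape[0]/2/np.tan(np.radians(i["fovy"])/2)
    return np.array([[f,0,i["cx"]],[0,f,i["cy"]],[0,0,1.]])
def proj(i,P): return cv2.projectPoints(np.float64(P).reshape(-1,1,3),np.float64(i["rvec"]),np.float64(i["tvec"]),K(i),None)[0][:,0]
def onz(i,px,z):
    R=cv2.Rodrigues(np.float64(i["rvec"]))[0];c=-R.T@np.float64(i["tvec"])
    r=R.T@np.linalg.inv(K(i))@np.r_[px,1.];return c+r*(z-c[2])/r[2]
def tri(i,a,j,b): 
    s=least_squares(lambda p:np.r_[proj(i,p)[0]-a,proj(j,p)[0]-b],[500,0,80]);return s.x,s.fun
E
python3 - <<'E'
import pickle,cv2,numpy as np
from h import *
d=pickle.load(open("d0.pkl","rb"))
def crop(n,x,y,w,h,W,H): return cv2.resize(d[n]["color"][y:y+h,x:x+w,::-1],(W,H),interpolation=cv2.INTER_CUBIC)
a=crop("top",190,150,66,100,396,600);b=crop("scene",230,155,66,100,396,600)
cv2.imwrite("pics/c1.png",np.hstack([a,b]))
a=crop("top",290,150,100,100,400,400);b=crop("scene",315,190,100,100,400,400)
cv2.imwrite("pics/c2.png",np.hstack([a,b]))
print(tri(d["top"],(225,215),d["scene"],(258,193)),tri(d["top"],(337,198),d["scene"],(363,237)))
print(-cv2.Rodrigues(d["top"]["rvec"])[0].T@d["top"]["tvec"])
E
```

```text
(array([ 465.53169627, -198.15251118,   97.22720742]), array([-0.0393496 ,  0.03902148,  0.05408212, -0.00247402])) (array([ 504.2772544 , -402.88494715,   84.89612358]), array([-0.07274281,  0.06410227,  0.08513063, -0.01233032]))
[ 383.5725839  -341.57970345  937.84278493]
```

View pics/c1.png

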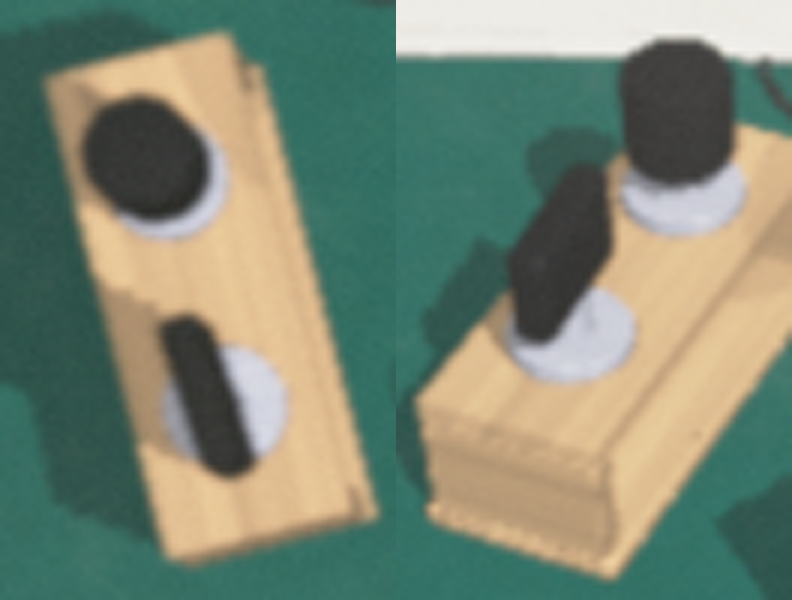

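View pics/c2.png

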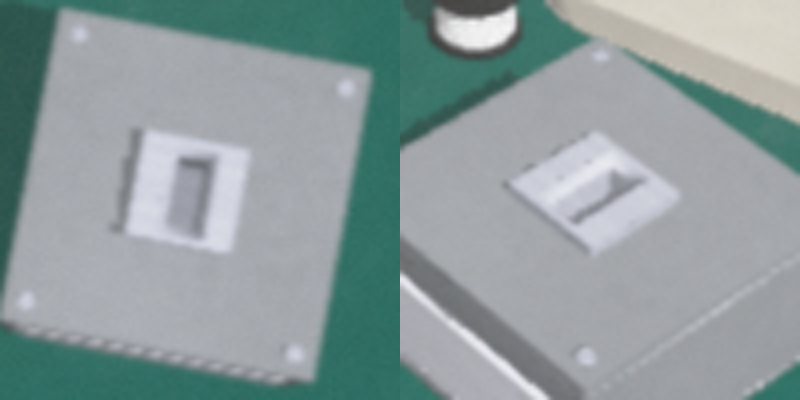

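```bash
python3 - <<'E'
import pickle,cv2,numpy as np
from h import *
from scipy.optimize import minimize
d=pickle.load(open("d0.pkl","rb"))
S=8
def fit(boxes,x0):
  def cost(p):
    c=0
    co,si=np.cos(p[2]),np.sin(p[2])
    P=np.array([[p[0]+co*a-si*b,p[1]+si*a+co*b,z] for a,b in [(25,7),(25,-7),(-25,7),(-25,-7)] for z in (71.,105.)])
    for n,(x,y,w,h) in boxes.items():
      m=masks[n]
      q=(proj(d[n],P)-[x,y]+.5)*S-.5
      r=np.zeros_like(m);cv2.fillConvexPoly(r,np.round(cv2.convexHull(np.float32(q))*16).astype(np.int32),1,shift=4)
      c+=(r!=m).sum()/S/S
    return c
  masks={}
  for n,(x,y,w,h) in boxes.items():
    im=cv2.resize(d[n]["color"][y:y+h,x:x+w].max(2),None,fx=S,fy=S,interpolation=cv2.INTER_CUBIC)
    m=(im<85).astype(np.uint8)
    k,l,s,_=cv2.connectedComponentsWithStats(m)
    m=(l==1+s[1:,4].argmax()).astype(np.uint8);masks[n]=m;print(n,m.sum()/64,s[1:,4].max())
  best=min((minimize(cost,[x0[0],x0[1],a],method="Nelder-Mead",options=dict(initial_simplex=[[x0[0],x0[1],a],[x0[0]+6,x0[1],a],[x0[0],x0[1]+6,a],[x0[0],x0[1],a+.2]])) for a in np.arange(0,3.1,.3)),key=lambda r:r.fun)
  return best.x,best.fun
t={"top":(212,198,28,34)};s={"scene":(246,178,24,37)}
for b in (t,s,{**t,**s}): print(fit(b,(465,-198)))
for n,off,cs in (("top",(290,150),[(145,128),(250,150),(235,252),(130,237)]),("scene",(315,190),[(108,183),(197,130),(282,197),(190,255)])):
  W=np.array([onz(d[n],(np.array(c)+.5)/4-.5+off,86.)[:2] for c in cs])
  print(n,W.mean(0),[round(float(np.degrees(np.arctan2(*(W[(k+1)%4]-W[k])[::-1])))%90,1) for k in range(4)],np.linalg.norm(np.roll(W,-1,0)-W,axis=1))
# slot & box screws
for c in [(182,160),(214,158),(205,238),(173,235)]: print("slot",onz(d["top"],(np.array(c)+.5)/4-.5+(290,150),86.)[:2])
W=np.array([onz(d["top"],(np.array(c)+.5)/4-.5+(290,150),81.)[:2] for c in [(80,36),(345,88),(295,353),(26,300)]]);print(W.mean(0),[round(float(np.degrees(np.arctan2(*(W[(k+1)%4]-W[k])[::-1]))),1) for k in range(4)])
W=np.array([onz(d["scene"],(np.array(c)+.5)/4-.5+(315,190),81.)[:2] for c in [(200,55),(186,356)]]);print(W)
E
```

```text
top 198.609375 12711
(array([ 462.75056995, -196.3571696 ,    3.6162345 ]), np.float64(89.21875))
scene 338.21875 21646
(array([ 465.21906456, -194.10001395,    0.48704662]), np.float64(73.0))
top 198.609375 12711
scene 338.21875 21646
(array([ 464.91406372, -194.96156375,    0.49678055]), np.float64(164.546875))
top [ 505.10817168 -403.17509771] [79.8, 82.9, 83.4, 83.6] [50.16246124 48.44250966 49.46142673 51.63222076]
scene [ 502.95784534 -403.95943346] [80.2, 78.3, 80.3, 76.9] [50.54199152 52.84106032 51.8023744  53.00574583]
slot [ 519.86820312 -399.08308438]
slot [ 521.24684051 -414.03102926]
slot [ 483.60093497 -410.6370032 ]
slot [ 484.58710224 -395.67202219]
[ 504.78940462 -402.04146067] [-99.4, 170.4, 80.4, -10.0]
[[ 578.77117295 -350.33153595]
 [ 430.78758828 -454.73442476]]
```

```bash
python3 - <<'E'
import pickle,cv2,numpy as np
from h import *
from scipy.optimize import minimize
d=pickle.load(open("d0.pkl","rb"))
S=8
def fit(boxes,x0,T=110):
  def cost(p):
    c=0
    co,si=np.cos(p[2]),np.sin(p[2]);k=abs(p[3])
    P=np.array([[p[0]+co*a-si*b,p[1]+si*a+co*b,88+z] for u,v in ((25,17-k),(25-k,17)) for a in(u,-u) for b in(-7,7) for z in(v,-v)])
    for n,(x,y,w,h) in boxes.items():
      m=masks[n]
      q=(proj(d[n],P)-[x,y]+.5)*S-.5
      r=np.zeros_like(m);cv2.fillConvexPoly(r,np.round(cv2.convexHull(np.float32(q))*16).astype(np.int32),1,shift=4)
      c+=(r!=m).sum()/S/S
    return c
  masks={}
  for n,(x,y,w,h) in boxes.items():
    im=cv2.resize(d[n]["color"][y:y+h,x:x+w].max(2),None,fx=S,fy=S,interpolation=cv2.INTER_CUBIC)
    m=(im<T).astype(np.uint8)
    k,l,s,_=cv2.connectedComponentsWithStats(m)
    m=(l==1+s[1:,4].argmax()).astype(np.uint8);masks[n]=m;a=m.sum()/64
  x0=list(x0)
  best=min((minimize(cost,x0+[a,8],method="Nelder-Mead",options=dict(initial_simplex=[x0+[a,8],[x0[0]+6,x0[1],a,8],[x0[0],x0[1]+6,a,8],x0+[a+.2,8],x0+[a,12]])) for a in np.arange(0,3.1,.3)),key=lambda r:r.fun)
  return best.x.round(3),best.fun,a
t={"top":(212,198,28,34)};s={"scene":(246,178,24,37)}
for T in (90,110):
  for b in (t,s,{**t,**s}): print(T,fit(b,(465,-198),T))
# stand top, z=53 (crop6, offset 190,150) and bar top ends at z=105; collar
f=lambda c,z:onz(d["top"],(np.array(c)+.5)/6-.5+(190,150),z)[:2]
W=np.array([f(c,53.) for c in [(45,75),(228,33),(378,517),(165,560)]]);print("stand",W,np.degrees(np.arctan2(*(W[3]-W[0])[::-1])))
print("bar",f((185,325),105.),f((230,465),105.),"collar",f((226,407),58.),"roundcollar",f((168,178),58.),"knobtop",f((147,157),105.))
from cell import read_state
E
```

```text
90 (array([ 4.65296e+02, -1.94714e+02,  4.07000e-01,  1.69420e+01]), np.float64(46.28125), np.float64(204.8125))
90 (array([ 466.695, -192.84 ,    0.482,   32.406]), np.float64(74.25), np.float64(385.765625))
90 (array([ 4.65133e+02, -1.94149e+02,  4.55000e-01,  2.99840e+01]), np.float64(160.78125), np.float64(385.765625))
110 (array([ 4.65484e+02, -1.94640e+02,  3.69000e-01,  1.81100e+01]), np.float64(29.5), np.float64(227.625))
110 (array([ 469.146, -189.138,    3.56 ,   36.685]), np.float64(101.40625), np.float64(481.65625))
110 (array([ 4.66259e+02, -1.93380e+02,  4.56000e-01, -3.34000e-01]), np.float64(191.203125), np.float64(481.65625))
stand [[ 570.74923296 -133.7457211 ]
 [ 586.21945203 -191.70199141]
 [ 431.41199962 -244.65366809]
 [ 415.91824956 -177.44129895]] -164.24015410048332
bar [ 485.03386411 -190.61574812] [ 443.10652528 -205.52194256] collar [ 464.92235589 -195.95734461] roundcollar [ 537.73989609 -175.0842741 ] knobtop [ 535.70600827 -177.45294847]
```

The crops confirm the flat bar key: its head centre is at about (465,-196) with yaw 0.33, and the round knob is 76 mm further on. The lock slot is at about (504,-403.5) with yaw -0.17. Next I plan the transit.

```bash
cat >> h.py <<'E'
from scipy.spatial.transform import Rotation as Ro
def plan(x,y,z,yaw,n=None,s=None):
    """rows from the measured pose to TCP x,y,z (mm), yaw, tool down"""
    if s is None:
        from cell import read_state
        s=read_state(); s=dict(p=np.array(s["eef_pos"]),R=Ro.from_euler("xyz",s["tool_rot"]))
    T=np.array([x,y,z],float);RT=Ro.from_euler("xyz",[np.pi,0,yaw])
    rv=(s["R"].inv()*RT).as_rotvec(degrees=True)
    if yaw is None: rv=0*rv
    n=n or int(np.ceil(max(np.linalg.norm(T-s["p"])/41,np.linalg.norm(rv)/7.1)))
    R=s["R"];rows=[]
    for k in range(n):
        dl=R.inv().apply((T-s["p"])/n)/10
        rows.append(" ".join(f"{v:.2f}" for v in np.r_[dl,rv/n])); R=R*Ro.from_rotvec(rv/n,degrees=True)
    print(n,"rows");[print(r) for r in ([rows[0]] if len(set(rows))==1 else rows)]
    return dict(p=T,R=RT)
E
python3 - <<'E'
from h import *
import pickle
d=pickle.load(open("d0.pkl","rb"));t,s=d["top"],d["scene"]
for n,a,b in [("mouse",(15,153),(162,120)),("redring",(193,50),(330,72)),("strip",(180,102),(298,142))]: print(n,tri(t,a,s,b))
p=plan(400,430,290,2.888);p=plan(530,120,290,2.888,s=p);p=plan(465,-196,180,0.33+np.pi-2*np.pi,s=p)
E
```

```text
mouse (array([581.36107176, 233.06622957,  21.38616338]), array([-1.32689548,  1.48170689,  2.38216347,  0.12424688]))
redring (array([ 715.70779503, -158.49634614,  215.55920789]), array([-0.24102543,  0.21494171,  0.3827642 , -0.05158906]))
strip (array([689.72033455, -92.94888168,  42.85235756]), array([-0.45434071,  0.42669504,  0.67941614, -0.06198253]))
8 rows
-3.49 -1.66 -0.74 -0.01 0.00 -0.00
9 rows
-2.26 -2.97 -0.00 0.00 0.00 0.00
9 rows
-0.18 -3.58 1.22 -0.00 0.00 -3.72
0.05 -3.58 1.22 -0.00 0.00 -3.72
0.28 -3.57 1.22 -0.00 0.00 -3.72
0.51 -3.55 1.22 -0.00 0.00 -3.72
0.74 -3.51 1.22 -0.00 0.00 -3.72
0.97 -3.45 1.22 -0.00 0.00 -3.72
1.19 -3.38 1.22 -0.00 0.00 -3.72
1.41 -3.30 1.22 -0.00 0.00 -3.72
1.62 -3.20 1.22 -0.00 0.00 -3.72
```

>>> {"method": "move_arm", "body": {"targets": "1 -3.5 -1.7 -0.7 0 0 0;1 -3.5 -1.7 -0.7 0 0 0;1 -3.5 -1.7 -0.7 0 0 0;1 -3.5 -1.7 -0.7 0 0 0"}}

```text
clock: 0.43
eef_pos: [282.4, 526.7, 259.1]
tool_rot: [-3.14, -0.0, 2.889]
force: [0.9, 0.4, -0.4]
width: 85.4
gripper_force: 0.0
```

>>> {"method": "move_arm", "body": {"targets": "1 -3.5 -1.7 -0.7 0 0 0;1 -3.5 -1.7 -0.7 0 0 0;1 -3.5 -1.7 -0.7 0 0 0;1 -3.5 -1.7 -0.7 0 0 0"}}

```text
clock: 0.77
eef_pos: [401.1, 425.6, 287.4]
tool_rot: [-3.141, -0.0, 2.888]
force: [0.6, 1.3, 1.0]
width: 85.3
gripper_force: 0.0
```

```bash
python3 - <<'E'
from cell import read_state
s=read_state();print(s["qpos"].round(3),s["eef_pos"],s["tool_rot"],s["force"])
E
```

```text
[-0.9    0.477  0.057  1.634 -0.03   1.033  0.483] [401.06611325 425.56836332 287.38764896] [-3.14100018e+00 -3.47343119e-04  2.88787990e+00] [0.59969931 1.27054055 0.98360701]
```

>>> {"method": "move_arm", "body": {"targets": "1 -2.3 -3 0 0 0 0;1 -2.3 -3 0 0 0 0;1 -2.3 -3 0 0 0 0;1 -2.3 -3 0 0 0 0;1 -2.3 -3 0 0 0 0"}}

```text
clock: 1.18
eef_pos: [473.9, 251.3, 287.1]
tool_rot: [-3.141, -0.0, 2.888]
force: [-0.5, 0.3, 0.2]
width: 86.1
gripper_force: 0.0
```

>>> {"method": "move_arm", "body": {"targets": "1 -2.2 -3 0 0 0 0;1 -2.2 -3 0 0 0 0;1 -2.2 -3 0 0 0 0;1 -2.2 -3 0 0 0 0"}}

```text
clock: 1.52
eef_pos: [528.9, 113.1, 287.1]
tool_rot: [-3.141, -0.001, 2.888]
force: [0.7, -0.3, -0.8]
width: 85.2
gripper_force: 0.0
```

>>> {"method": "move_arm", "body": {"targets": "1 -0.2 -3.6 1.2 0 0 -3.7;1 0 -3.6 1.2 0 0 -3.7;1 0.3 -3.6 1.2 0 0 -3.7;1 0.5 -3.5 1.2 0 0 -3.7;1 0.7 -3.5 1.2 0 0 -3.7"}}

```text
clock: 1.93
eef_pos: [492.6, -62.2, 226.6]
tool_rot: [3.141, -0.0, -3.069]
force: [0.1, -0.8, -0.1]
width: 85.3
gripper_force: 0.0
```

```bash
python3 - <<'E'
from h import *
from cell import read_state
s=read_state();print(s["qpos"].round(3),s["eef_pos"],s["tool_rot"],s["force"])
plan(465,-196,160,0.33-np.pi)
E
```

```text
[ 0.031  0.417  0.053  1.943 -0.031  0.782  1.745] [492.6103346  -62.24779443 226.61842205] [ 3.14147789e+00 -3.94747394e-04 -3.06904495e+00] [ 0.1346612  -0.7841108  -0.09304987]
4 rows
0.93 -3.29 1.67 0.00 -0.01 -3.69
1.14 -3.22 1.67 0.00 -0.01 -3.69
1.34 -3.14 1.67 0.00 -0.01 -3.69
1.54 -3.05 1.67 0.00 -0.01 -3.69
```

>>> {"method": "move_arm", "body": {"targets": "1 0.9 -3.3 1.7 0 0 -3.7;1 1.1 -3.2 1.7 0 0 -3.7;1 1.3 -3.1 1.7 0 0 -3.7;1 1.5 -3.1 1.7 0 0 -3.7;1 0 0 0 0 0 0"}}

```text
clock: 2.35
eef_pos: [462.4, -202.2, 156.4]
tool_rot: [-3.141, -0.007, -2.823]
force: [-0.5, -0.0, 0.2]
width: 85.4
gripper_force: 0.0
```

```bash
python3 - <<'E'
from h import *
from cell import read_state,cams
s=read_state();print(s["qpos"].round(3),s["eef_pos"],s["tool_rot"])
plan(465,-196,71,0.33-np.pi)
import pickle
o=[]
for n,x,y in(("top",190,150),("scene",210,110)):
    i=cams.get_image(n);o.append(cv2.resize(i["color"][y:y+120,x-20:x+80,::-1],(400,480),interpolation=cv2.INTER_CUBIC))
cv2.imwrite("pics/a1.png",np.hstack(o))
E
```

```text
[ 0.363  0.533 -0.014  1.99   0.02   0.624  2.224] [ 462.40008682 -202.24394445  156.40117309] [-3.1411488  -0.00681943 -2.82322619]
3 rows
-0.17 0.17 2.85 -0.01 -0.13 -0.22
-0.16 0.17 2.85 -0.01 -0.13 -0.22
-0.16 0.17 2.85 -0.01 -0.13 -0.22
```

View pics/a1.png

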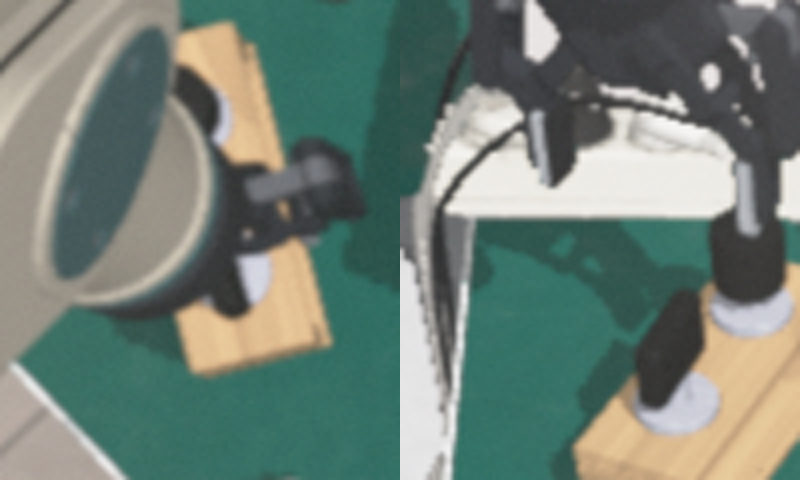

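The fingers straddle the bar head. The scene fingertips are at crop (553,185) and (748,235), and the round knob is clear of both. I descend in steps.

>>> {"method": "move_arm", "body": {"targets": "1 -0.2 0.2 2 0 -0.1 -0.2;1 -0.2 0.2 2 0 -0.1 -0.2;1 -0.1 0.1 1 0 -0.2 -0.2;1 0 0 0 0 0 0"}}

```text
clock: 2.78
eef_pos: [469.8, -185.1, 107.9]
tool_rot: [3.139, 0.005, -2.801]
force: [-0.6, 0.2, 0.0]
width: 85.3
gripper_force: 0.0
```

```bash
python3 - <<'E'
from h import *
from cell import read_state,cams
s=read_state();print(s["qpos"].round(3),s["eef_pos"],s["tool_rot"],s["force"])
plan(465,-196,71,0.33-np.pi)
i=cams.get_image("scene")
print(proj(i,[462.4,-202.2,169]),proj(i,[465,-196,105]),proj(i,s["eef_pos"]))
cv2.imwrite("pics/a2.png",cv2.resize(i["color"][120:240,200:320,::-1],(600,600),interpolation=cv2.INTER_CUBIC))
E
```

```text
[ 0.341  0.612 -0.026  2.032  0.02   0.496  2.214] [ 469.77553967 -185.12275463  107.90542423] [ 3.13850832  0.00504225 -2.80069741] [-0.57148918  0.184099    0.01120826]
1 rows
0.83 -0.88 3.68 0.18 0.29 0.62
[[254.90896863 161.69503352]] [[256.61119704 189.23647068]] [[254.01624119 184.22276203]]
```

View pics/a2.png

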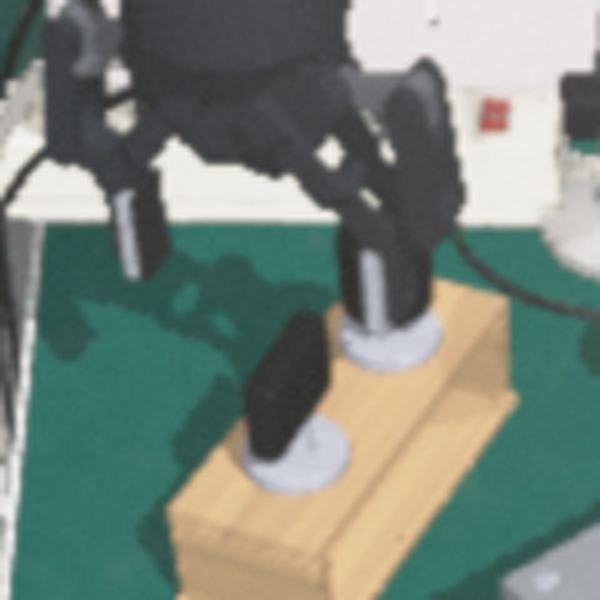

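The tips are at about (130,275) and (375,325) in the crop, still above the head at (290,385). The pose had not settled, so I wait and re-read.

>>> {"method": "move_arm", "body": {"targets": "1 0 0 0 0 0 0;1 0 0 0 0 0 0;1 0 0 0 0 0 0"}}

```text
clock: 3.08
eef_pos: [471.1, -187.9, 110.3]
tool_rot: [-3.14, 0.009, -2.803]
force: [-0.0, -0.1, -0.2]
width: 85.7
gripper_force: 0.0
```

```bash
python3 - <<'E'
from h import *
from cell import read_state,cams
s=read_state();print(s["qpos"].round(3),s["qd"].round(3),s["eef_pos"],s["tool_rot"],s["force"])
plan(465,-196,107,0.33-np.pi)
E
```

```text
[ 0.344  0.608 -0.024  2.029  0.02   0.497  2.215] [ 0.007  0.003  0.002  0.004  0.    -0.001  0.001] [ 471.08020736 -187.88576743  110.30457122] [-3.14034187  0.00852899 -2.80340855] [-0.04307941 -0.13398813 -0.24633337]
1 rows
0.85 -0.56 0.32 -0.07 0.49 0.47
```

>>> {"method": "move_arm", "body": {"targets": "1 0.85 -0.6 0.3 0 0.5 0.5;1 0 0 0 0 0 0;1 0 0 0 0 0 0;1 0 0 0 0 0 0"}}

```text
clock: 3.42
eef_pos: [464.1, -196.7, 106.3]
tool_rot: [-3.142, -0.002, -2.813]
force: [0.1, 0.1, -0.2]
width: 85.3
gripper_force: 0.0
```

```bash
python3 - <<'E'
from h import *
from cell import read_state,cams
s=read_state();print(s["qd"].round(3),s["eef_pos"],s["tool_rot"],s["force"])
plan(465,-196,71,0.33-np.pi)
i=cams.get_image("scene")
R=Ro.from_euler("xyz",s["tool_rot"])
print("tips",[(proj(i,s["eef_pos"]+R.apply([0,a,-13]))[0]-[200,120])*5 for a in(-43,43,0)])
k=np.array([[25,7],[25,-7],[-25,-7],[-25,7]])
c,n=np.cos(.33),np.sin(.33)
print("top face",((proj(i,np.c_[k@[[c,n],[-n,c]]+[465,-196],np.full(4,105)])-[200,120])*5).round())
cv2.imwrite("pics/a3.png",cv2.resize(i["color"][120:240,200:320,::-1],(600,600),interpolation=cv2.INTER_CUBIC))
E
```

```text
[-0.002 -0.    -0.007 -0.003  0.001  0.002 -0.001] [ 464.10362329 -196.73093433  106.29521014] [-3.14152595e+00 -1.75569549e-03 -2.81329319e+00] [ 0.14132068  0.10360823 -0.17190101]
1 rows
-0.11 0.04 3.53 -0.00 -0.10 -0.10
tips [array([391.07363142, 343.30755457]), array([170.19832985, 289.839158  ]), array([279.29214231, 316.24804658])]
top face [[296. 301.]
 [331. 310.]
 [270. 393.]
 [234. 384.]]
```

View pics/a3.png

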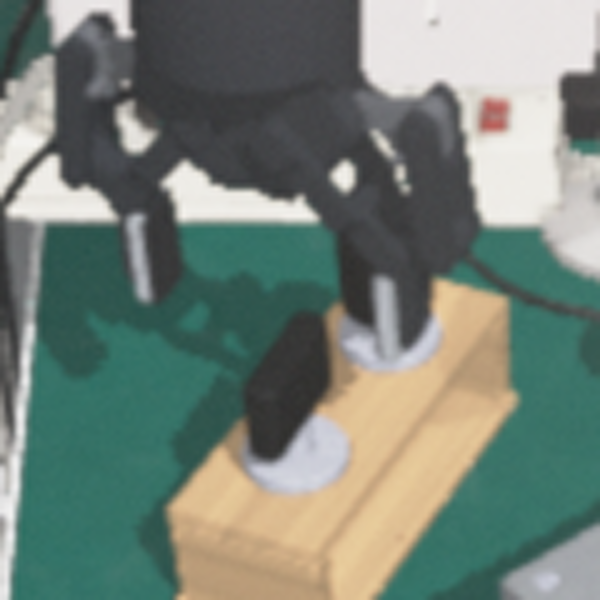

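The fingertips match their projections (right tip about (390,355)), and the bar head (250–330, 312–460) sits between them. I descend and close.

>>> {"method": "move_arm", "body": {"targets": "1 -0.1 0 1.2 0 -0.1 -0.1;1 0 0 1.2 0 0 0;1 0 0 0.8 0 0 0;1 0 0 0.2 0 0 0;1 0 0 0 0 0 0"}}

```text
clock: 3.88
eef_pos: [464.8, -195.9, 71.7]
tool_rot: [3.141, -0.001, -2.811]
force: [0.1, 0.0, -0.4]
width: 85.5
gripper_force: 0.0
```

>>> {"method": "move_arm", "body": {"targets": "0 0 0 0 0 0 0;-0.4 0 0 0 0 0 0;-0.7 0 0 0 0 0 0;-1 0 0 0 0 0 0;-1 0 0 0 0 0 0"}}

```text
clock: 4.3
eef_pos: [465.3, -196.1, 72.5]
tool_rot: [-3.141, 0.0, -2.811]
force: [0.5, 0.8, 1.4]
width: 25.6
gripper_force: 0.0
```

>>> {"method": "move_arm", "body": {"targets": "-1 0 0 0 0 0 0;-1 0 0 0 0 0 0;-1 0 0 0 0 0 0;-1 0 0 0 0 0 0;-1 0 0 0 0 0 0"}}

```text
clock: 4.72
eef_pos: [465.4, -196.1, 72.6]
tool_rot: [-3.141, 0.0, -2.811]
force: [0.3, 0.9, 4.9]
width: 13.8
gripper_force: 58.9
```

```bash
python3 - <<'E'
from h import *
from cell import read_state,cams
s=read_state();print(s["qpos"].round(3),s["eef_pos"],s["tool_rot"],s["force"],s["torque"],s["width"],s["gripper_force"])
E
```

```text
[ 0.355  0.676 -0.017  2.05   0.027  0.415  2.219] [ 465.35825581 -196.14963329   72.55065118] [-3.14128089e+00  3.72422024e-04 -2.81073057e+00] [0.32850155 0.85445697 4.92305513] [ 0.04047773  0.12792731 -0.01927736] 13.775350667718316 58.913732171058655
```

>>> {"method": "move_arm", "body": {"targets": "-1 0 0 -1 0 0 0;-1 0 0 -1.5 0 0 0;-1 0 0 -2 0 0 0;-1 0 0 -2 0 0 0;-1 0 0 -2 0 0 0"}}

```text
clock: 5.13
eef_pos: [464.7, -196.0, 158.3]
tool_rot: [3.141, -0.001, -2.811]
force: [0.8, -0.4, -1.5]
width: 13.1
gripper_force: 58.4
```

>>> {"method": "move_arm", "body": {"targets": "-1 0 0 -1.5 0 0 0;-1 0 0 -1 0 0 0;-1 0 0 0 0 0 0;-1 0 0 0 0 0 0"}}

```text
clock: 5.47
eef_pos: [465.1, -196.1, 182.4]
tool_rot: [-3.141, 0.0, -2.811]
force: [0.5, 0.4, -0.7]
width: 13.0
gripper_force: 58.4
```

```bash
python3 - <<'E'
from h import *
from cell import read_state,cams
s=read_state();print(s["qpos"].round(3),s["eef_pos"],s["tool_rot"],s["force"],s["width"],s["gripper_force"])
plan(504,-403.5,180,np.pi-.17,n=9)
E
```

```text
[ 0.359  0.491 -0.023  1.97   0.017  0.681  2.228] [ 465.12269491 -196.09364777  182.38343718] [-3.14128110e+00  3.50414263e-04 -2.81074129e+00] [ 0.54825686  0.43522432 -0.71557668] 12.987887828709141 58.40944826602936
9 rows
0.34 -2.32 0.03 -0.00 0.00 3.19
0.21 -2.34 0.03 -0.00 0.00 3.19
0.08 -2.34 0.03 -0.00 0.00 3.19
-0.05 -2.34 0.03 -0.00 0.00 3.19
-0.18 -2.34 0.03 -0.00 0.00 3.19
-0.31 -2.32 0.03 -0.00 0.00 3.19
-0.44 -2.30 0.03 -0.00 0.00 3.19
-0.57 -2.28 0.03 -0.00 0.00 3.19
-0.69 -2.24 0.03 -0.00 0.00 3.19
```

>>> {"method": "move_arm", "body": {"targets": "-1 0.3 -2.3 0 0 0 3.2;-1 0.2 -2.3 0 0 0 3.2;-1 0.1 -2.3 0 0 0 3.2;-1 0 -2.3 0 0 0 3.2;-1 -0.2 -2.3 0 0 0 3.2"}}

```text
clock: 5.88
eef_pos: [485.4, -310.1, 180.6]
tool_rot: [3.14, -0.003, -3.093]
force: [0.1, 0.4, -0.7]
width: 13.1
gripper_force: 58.4
```

>>> {"method": "move_arm", "body": {"targets": "-1 -0.3 -2.3 0 0 0 3.2;-1 -0.4 -2.3 0 0 0 3.2;-1 -0.6 -2.3 0 0 0 3.2;-1 -0.7 -2.2 0 0 0 3.2;-1 0 0 0 0 0 0"}}

```text
clock: 6.3
eef_pos: [502.1, -406.8, 180.3]
tool_rot: [-3.138, -0.001, 2.963]
force: [0.1, -1.5, -0.6]
width: 13.3
gripper_force: 58.5
```

>>> {"method": "move_arm", "body": {"targets": "-1 0 0 0 0 0 0;-1 0 0 0 0 0 0;-1 0 0 0 0 0 0"}}

```text
clock: 6.55
eef_pos: [503.3, -399.5, 181.3]
tool_rot: [3.14, -0.002, 2.972]
force: [0.1, -0.1, -0.8]
width: 13.1
gripper_force: 58.5
```

```bash
python3 - <<'E'
from h import *
from cell import read_state,cams
import pickle
s=read_state();print(s["qpos"].round(3),s["eef_pos"],s["tool_rot"],s["force"],s["width"],s["gripper_force"])
plan(504,-403.5,145,np.pi-.17)
d={n:cams.get_image(n) for n in("top","scene")};pickle.dump((d,s),open("d1.pkl","wb"))
o=[cv2.resize(d["scene"]["color"][140:290,300:440,::-1],(560,600),interpolation=cv2.INTER_CUBIC)]
cv2.imwrite("pics/l1.png",o[0])
# expected blade bottom centre & edges
R=Ro.from_euler("xyz",s["tool_rot"]);P=s["eef_pos"]+R.apply([[a,b,z] for z in(47.5,19.5) for a in(13,-13) for b in(-4,4)])
print(((proj(d["scene"],P)-[300,140])*4).round())
E
```

```text
[ 0.56   0.674  0.115  1.59  -0.094  0.885  2.11 ] [ 503.26563491 -399.45217362  181.2905837 ] [ 3.13960957e+00 -1.76809260e-03  2.97166759e+00] [ 0.05319919 -0.12447754 -0.77105483] 13.082485947467447 58.5256165266037
1 rows
-0.15 -0.39 3.63 0.11 -0.10 0.00
[[232. 316.]
 [218. 306.]
 [280. 288.]
 [266. 278.]
 [235. 262.]
 [221. 252.]
 [283. 234.]
 [269. 224.]]
```

View pics/l1.png

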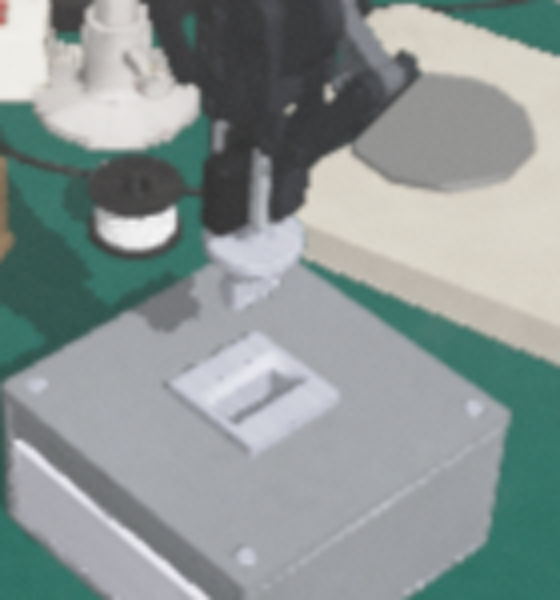

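The blade tip is at crop (230–280, 285–310), matching the prediction to within about 1 px, and the slot is at (265,395). I align and insert.

>>> {"method": "move_arm", "body": {"targets": "-1 -0.1 -0.3 1.5 0.1 -0.1 0;-1 0 -0.1 1.5 0 0 0;-1 0 0 0 0 0 0;-1 0 0 0 0 0 0;-1 0 0 0 0 0 0"}}

```text
clock: 7.07
eef_pos: [504.2, -405.3, 153.0]
tool_rot: [-3.14, 0.003, 2.97]
force: [-1.0, 0.3, -1.2]
width: 13.5
gripper_force: 58.5
```

```bash
python3 - <<'E'
from h import *
from cell import read_state,cams
s=read_state();print(s["qd"].round(3),s["eef_pos"],s["tool_rot"],s["force"],s["width"])
plan(504,-403.5,105,np.pi-.17)
E
```

```text
[ 0.001 -0.01   0.001 -0.011 -0.001 -0.004  0.   ] [ 504.23251747 -405.26015258  152.96372896] [-3.13968732e+00  2.51648852e-03  2.97036965e+00] [-0.96115578  0.25947663 -1.19194031] 13.486335015002888
2 rows
0.03 0.09 2.40 -0.05 0.07 -0.04
```

>>> {"method": "move_arm", "body": {"targets": "-1 0 0.15 1 0 0.1 0;-1 0 0 0.6 0 0 0;-1 0 0 0 0 0 0;-1 0 0 0 0 0 0"}}

```text
clock: 7.4
eef_pos: [503.8, -403.6, 135.7]
tool_rot: [-3.14, -0.001, 2.97]
force: [-0.8, 0.7, -0.6]
width: 13.2
gripper_force: 58.5
```

>>> {"method": "move_arm", "body": {"targets": "-1 0 0 0.6 0 0 0;-1 0 0 0.4 0 0 0;-1 0 0 0 0 0 0"}}

```text
clock: 7.65
eef_pos: [503.5, -403.6, 125.2]
tool_rot: [-3.141, -0.002, 2.97]
force: [-0.2, 0.2, -1.0]
width: 13.3
gripper_force: 58.5
```

>>> {"method": "move_arm", "body": {"targets": "-1 0 0 0.6 0 0 0;-1 0 0 0.6 0 0 0;-1 0 0 0.4 0 0 0;-1 0 0 0 0 0 0"}}

```text
clock: 7.98
eef_pos: [503.3, -403.5, 108.9]
tool_rot: [-3.141, -0.002, 2.97]
force: [0.3, 0.6, -0.3]
width: 13.4
gripper_force: 58.5
```

>>> {"method": "move_arm", "body": {"targets": "-1 0 0 0.2 0 0 0;-1 0 0 0.2 0 0 0;-1 0 0 0.1 0 0 0;-1 0 0 0 0 0 0"}}

```text
clock: 8.32
eef_pos: [504.1, -404.2, 105.6]
tool_rot: [-3.14, 0.0, 2.97]
force: [-0.4, 0.5, 1.2]
width: 13.3
gripper_force: 58.6
```

>>> {"method": "move_arm", "body": {"targets": "-1 0 0 0.15 0 0 0;-1 0 0 0 0 0 0;-1 0 0 0 0 0 0"}}

```text
clock: 8.57
eef_pos: [504.2, -404.2, 105.5]
tool_rot: [-3.14, 0.001, 2.97]
force: [-3.2, 2.6, 10.6]
width: 12.9
gripper_force: 60.1
```

Seated: z stopped at 105.5 with 10 N. Now I turn it clockwise, easing the press slightly.

>>> {"method": "move_arm", "body": {"targets": "-1 0 0 -0.1 0 0 4;-1 0 0 0 0 0 6;-1 0 0 0 0 0 6;-1 0 0 0 0 0 6"}}

```text
clock: 8.9
eef_pos: [505.3, -403.2, 105.6]
tool_rot: [3.141, 0.002, 2.582]
force: [1.0, 3.1, 4.0]
width: 13.0
gripper_force: 59.3
```

>>> {"method": "move_arm", "body": {"targets": "-1 0 0 0 0 0 6;-1 0 0 0 0 0 6;-1 0 0 0 0 0 6;-1 0 0 0 0 0 6;-1 0 0 0 0 0 6"}}

```text
clock: 9.32
eef_pos: [505.6, -403.0, 105.6]
tool_rot: [3.14, 0.002, 2.059]
force: [0.2, 2.0, 4.7]
width: 13.2
gripper_force: 59.2
```

>>> {"method": "move_arm", "body": {"targets": "-1 0 0 0 0 0 6;-1 0 0 0 0 0 6;-1 0 0 0 0 0 5;-1 0 0 0 0 0 4;-1 0 0 0 0 0 0"}}

```text
clock: 9.73
eef_pos: [505.6, -403.0, 105.6]
tool_rot: [3.14, 0.001, 1.694]
force: [0.5, 3.2, 5.9]
width: 13.3
gripper_force: 59.4
```

```bash
python3 - <<'E'
from h import *
from cell import read_state,cams
s=read_state();print(s["qpos"].round(3),s["eef_pos"],s["tool_rot"],s["force"],s["torque"],s["width"])
o=cams.get_image("scene")["color"][150:330,290:440,::-1]
cv2.imwrite("pics/t1.png",cv2.resize(o,(500,600),interpolation=cv2.INTER_CUBIC))
E
```

```text
[ 0.369  0.816  0.455  1.645 -0.468  0.789  1.157] [ 505.59810595 -403.00868407  105.60932596] [3.14004166e+00 1.18092705e-03 1.69426671e+00] [0.49273876 3.15766552 5.85900234] [ 0.59911532 -0.15080131 -0.04109866] 13.291977234994365
```

View pics/t1.png

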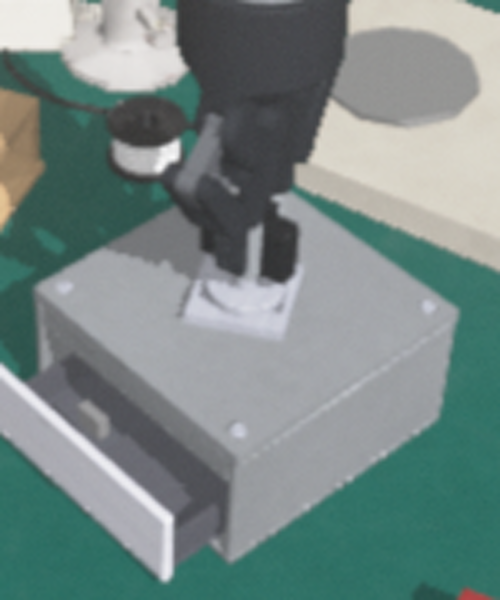

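The drawer has sprung out (front edge at crop (0–170, 370–575)). The key has turned 1.28 rad, so I add about 0.1 rad and then release.

>>> {"method": "move_arm", "body": {"targets": "-1 0 0 0 0 0 3;-1 0 0 0 0 0 3;-1 0 0 0 0 0 0;-1 0 0 0 0 0 0"}}

```text
clock: 10.12
eef_pos: [505.6, -403.0, 105.6]
tool_rot: [3.14, 0.001, 1.592]
force: [1.6, 1.8, 5.1]
width: 13.0
gripper_force: 59.4
```

>>> {"method": "move_arm", "body": {"targets": "-0.6 0 0 0 0 0 0;-0.3 0 0 0 0 0 0;0 0 0 0 0 0 0;0 0 0 0 0 0 0;0 0 0 0 0 0 0"}}

```text
clock: 10.53
eef_pos: [503.8, -404.2, 104.6]
tool_rot: [-3.141, 0.002, 1.591]
force: [0.0, 1.1, -0.4]
width: 42.8
gripper_force: 0.0
```

>>> {"method": "move_arm", "body": {"targets": "0.3 0 0 0 0 0 0;0.3 0 0 0 0 0 0;0.3 0 0 -0.5 0 0 0;0.3 0 0 -1.5 0 0 0;0.3 0 0 -2 0 0 0"}}

```text
clock: 10.95
eef_pos: [503.2, -403.2, 144.0]
tool_rot: [-3.139, -0.0, 1.591]
force: [0.8, -0.0, 0.3]
width: 55.7
gripper_force: 0.0
```

>>> {"method": "move_arm", "body": {"targets": "0.3 0 0 -3 0 0 0;0.3 0 0 -3 0 0 0;0.3 0 0 -2 0 0 0;0.3 0 0 0 0 0 0;0.3 0 0 0 0 0 0"}}

```text
clock: 11.37
eef_pos: [504.5, -404.4, 226.3]
tool_rot: [3.14, 0.003, 1.591]
force: [-0.6, 0.1, -0.5]
width: 55.9
gripper_force: 0.0
```

```bash
python3 - <<'E'
from h import *
from cell import read_state,cams
s=read_state();print(s["eef_pos"],s["tool_rot"],s["force"],s["width"])
o=cams.get_image("scene")["color"][150:330,230:440,::-1]
cv2.imwrite("pics/t2.png",cv2.resize(o,(700,600),interpolation=cv2.INTER_CUBIC))
E
```

```text
[ 504.54325913 -404.37749339  226.33885154] [3.13952654 0.00336683 1.59098263] [-0.5694778   0.12993005 -0.50807879] 55.868765178249056
```

View pics/t2.png

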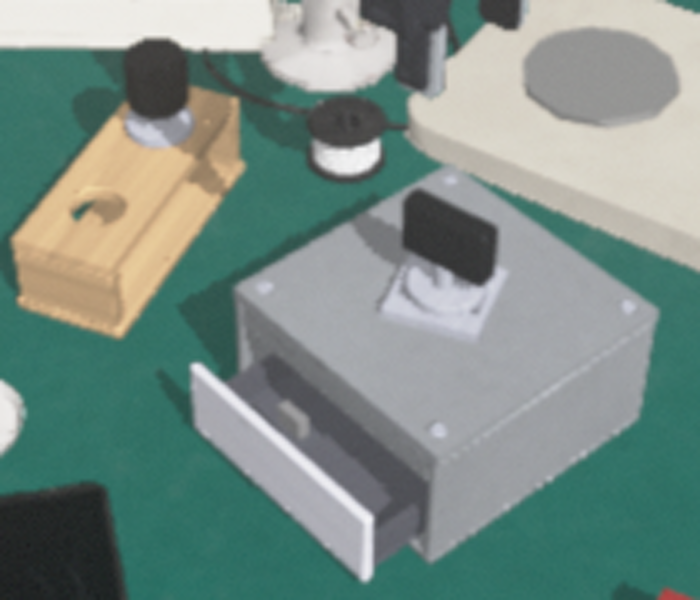

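The key stands home in the lock with the collar at (450,285). The drawer is open, the round key is still in the stand at (157,90), and the gripper is clear. Handing in.

```bash
python3 -c "
from cell import order
print(order.finish_job())"
```

```text
the job is handed in; nothing more can be done
None
```

The job is handed in: the flat key is home in the lock, turned about 1.38 rad clockwise and released; the drawer sprang out and the round key is still in the stand.

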